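# Offer a guard-hinge leaf up to its jamb and hold it for the pin

## Robot

A 7-joint arm with a two-finger parallel gripper is mounted at the origin on the work surface. World frame = base frame: x ahead of the robot, y to its left, z up, the work surface at z = 0. Lengths are in m, angles in rad, forces in N, time in s.
With the tool pointing down it reaches from about 0.425 to 0.925 m from the base axis. Payload 6.8 kg.
Tool frame: the origin (TCP) lies at the very end of the fingers, on their centre line; the grasp point (between the pads) lies r.grasp_offset behind it (r.grasp_offset is the distance from the TCP to the grasp point, in m); z points along the fingers, y is the direction in which the jaws open and shut (so a half turn about z gives the same grasp; the last joint's range is limited). The gripper opens to 85 mm and grips with 20 to 120 N. Pads are 22 mm wide; open, the fingers measure 114 mm over their backs; the gripper's body (76 mm by 85 mm) begins 54 mm behind the grasp point. The pads swing forward as they close: fully open they stand 13 mm farther back than shut.
Start: joints at [1.177, 0.477, 0.022, 1.555, -0.011, 1.109, -0.083], TCP at [0.19, -0.648, 0.231] pointing down, gripper open.
Joint ranges: [-2.96, 2.96], [-0.34, 2.1], [-1.41, 1.46], [0.24, 2.44], [-1.37, 4.51], [0.17, 1.92], [-2.96, 2.96]. Speed limits (rad/s): [2.39, 2.39, 3.14, 3.14, 3.14, 3.14, 3.14].

## Interface

Orientations are given as a rotation vector (axis times angle).
In Python, from bench import r gives the robot as it stands.
- The arm moves only by the shell command python3 -m jog 'ROWS' [FORCE]. ROWS is JSON, one flat list of numbers, 7 for each row, row after row: the turn, a rotation vector about the tool's x, y, z normalised to -1 to 1, where 1 is 180 degrees, then the shift along the tool's x, y, z normalised to -1 to 1, where 1 is 200 mm, then the opening, from 0 (shut) to 1 (fully open). In form: [wx, wy, wz, x, y, z, hand, wx, wy, wz, x, y, z, hand, ...]. A call has 1 to 12 rows; each row is the pose to reach, as a shift and turn from the pose measured when the call began, along the tool's axes at that moment, turning the shorter way round; what a row does not reach only later rows make up. A row lasts 1/10 s, in which the tool goes at most 50 mm and 8.59 degrees, less where a joint would pass 70% of its speed; a pose out of reach is approached as far as the arm can. A call with a number of a shift or a turn outside -1 to 1 is refused whole. A call with a gripper value outside its range is refused whole. The fingers move at their own pace and stop on an object; FORCE is the grip in N (left out, the last holds). Time passes only in rows, so rows that repeat a pose let the fingers close. It gives the time, the measured TCP pose, the force and the opening at its end, in the units of the state.
- r.get_obs(): the state, without advancing time (a new reading comes with each control period).
- r.grab_frame(name): name is "scene" or "side" or "wrist"; returns the picture (400x640x3 uint8, red, green, blue); there is no depth.
- r.calibration(name): a dict with "K" (3x3 intrinsics, pixels), "origin" and "rotation" of the camera in the world; the wrist camera has in their place "T_tool_cam" (4x4, takes a point from camera to tool coordinates, whose origin is the TCP and whose axes are the flange's). Camera axes: x right, y up, looking along -z (the intrinsics and any distortion apply to the point x, -y, -z); pixel columns grow to the right and rows downward; lengths in m; the calibration is good to about 2 mm. A picture is of the moment at which its call begins: read the wrist's pose just before it. calibration takes no time and is no camera call.
- r.hand_in(): hands the job in, once; it reports no verdict.
The state is a dict: "clock": time; "joints": joint angles; "qvel": joint speeds; "tau": joint torques, N m; "tcp_pos": TCP position; "orientation": TCP orientation; "contact_force": force on the tool from outside, world axes, zero at the start; "moment": the same for the moment, N m; "grip_width": finger opening in m.
Only numpy, scipy, OpenCV 4.12 (cv2) and the standard library are available. Lean on these libraries where they do the work, as an engineer would, in place of code of your own. Each camera call takes 0.05 s, during which the arm holds its last target.

## Task

On the two stands hang two aluminium hinge leaves: take the one with the single middle knuckle, lifting it up and off its hook, and lower it gently from above into the gap between the two knuckles of the hinge leaf on the grey jamb block, plate standing upwards, until the holes of all three knuckles line up so that the pin would slide straight through. Finish while still gripping the leaf and holding it there, still, carried by the gripper alone and not pressed against the jamb's knuckles; do not let go and do not fit the pin. Leave the other leaf hanging and everything else on the bench where it is.

Things in the scene. Friction and masses are not known exactly. Their poses are not given: they have to be found in the camera images.
- leaf: the right leaf: aluminium, 0.17 to 0.31 kg, hanging upright, with ONE knuckle (tube along y, 36 mm long, 32 mm outside, 18 mm bore) at the middle of its lower edge. Origin: centre of that bore; y along the bore, z up the plate, x normal to the plate. Plate 8 x 70 mm (x, y), z = 24 to 126 mm, on a 36 mm wide neck. Same front and back; either way round fits the jamb.
- leaf_slot (a point): top middle of the right leaf's hanging slot (18 mm wide, from z = 50 to 86 mm above the leaf's origin; this point is at 86), resting on the bar. The leaf can rise 26 mm on the bar and needs over 8 mm (best 17) to pass the bar's turned-up end when drawn off. Loose: it may swing a little when touched.
- leaf_top (a point): top middle of the right leaf's plate, 126 mm above its origin. The 40 mm of solid plate below it, 8 mm thick, is the place to grip from above, one finger on each face; while the leaf hangs keep the fingertips at most 36 mm below this point, clear of the bar.
- hook_end (a point): turned-up end of the bar of the right leaf's stand, 40 mm along the stand's -x from its origin, 153 mm above the bench. The bar is 10 mm thick, its upper side 150 mm above the bench; the end rises 8 mm above that and reaches out 45 mm. Draw the leaf off this way, along the stand's -x.
- hook: the stand on which the right leaf hangs: steel stand, fixed: base 70 x 70 x 12 mm and 18 mm post, both centred 78 mm along its +x from its origin; from the post top a level bar runs along its -x over the origin. Origin on the bench under where the leaf hangs; z up. Nothing is higher than the bar's end.
- jamb: jamb block, fixed: grey block 52 x 110 x 55 mm (x, y, z), origin under its centre, z up. An aluminium hinge leaf is bolted upright on its -x face and carries two knuckles (tubes along y, each 24 mm long, 32 mm outside, 18 mm bore) with a 42 mm gap between.
- jamb_axis (a point): point on the bore axis of the jamb's two knuckles, midway between them, 95 mm above the bench and 30 mm along the jamb's -x from its origin; y along the bores, z up. The centre of the right leaf's knuckle belongs here, y along this y, either way round. In the gap nothing is higher than 25 mm below the axis, so nothing holds the leaf up.
- spare_hook: the stand on which the other leaf hangs: same as the first stand
- pin: the hinge pin, steel, 10 mm thick and 100 mm long with a 16 mm square head, lying in the small tray; not used yet, leave alone
- chuck: drill chuck standing on the bench, 48 mm across, 52 mm high; leave alone
- wrench: open-end wrench 160 mm long lying on the bench; leave alone
- brush: bench brush 200 mm long lying on the bench; leave alone
- screwdriver: screwdriver 200 mm long lying on the bench; leave alone
- collar: steel collar (ring) 56 mm across, 25 mm high lying on the bench; leave alone
- oil: grey oil bottle 56 mm across, 130 mm high, standing at the back; leave alone
- spare_leaf: the other hanging leaf: same plate, slot and hanging height as the right leaf, but TWO knuckles at its lower corners with a gap between, so it cannot mate with the jamb; origin and axes as for the right leaf; leave it hanging

How it is judged:
By the outcome, as a careful person would: the job done as asked, in the order asked, and still so for the second after the job is handed in, while the arm keeps its last pose, push and grip.
It also fails if it takes over 51 s, if anything falls off the work surface, if the arm or the gripper's body presses on something with over 40 N, if the wrist force passes 120 N, or if a joint passes its speed limit or range.

## Working session

There is one attempt and no reset: what is moved stays moved. The work goes in short steps, Python scripts to look and compute and a shell command to move; the robot and the scene stay as the last step left them, time stands still between calls to the robot, and variables do not carry over. Pictures are saved under pics/ and viewed, and the job is handed in when it is done.

```bash
mkdir -p pics; ls; python3 - <<'E'
from bench import r
import cv2
o=r.get_obs()
print({k:o[k] for k in ('clock','joints','tcp_pos','orientation','contact_force','grip_width')}, r.grasp_offset)
for n in ("scene","side","wrist"):
    f=r.grab_frame(n); cv2.imwrite(f"pics/{n}0.png",f[:,:,::-1])
    c=r.calibration(n); print(n,c)
E
```

```text
pics
{'clock': 0.0, 'joints': array([ 1.17689849,  0.4777976 ,  0.02234554,  1.55644804, -0.01150363,
        1.10929892, -0.08310321]), 'tcp_pos': array([ 0.19011491, -0.6470583 ,  0.23032895]), 'orientation': array([-3.10780597e+00, -4.47168352e-01,  6.16382859e-04]), 'contact_force': array([0.42993477, 0.12830372, 0.49046249]), 'grip_width': 0.08579740168974613} 0.0187
scene {'K': array([[417.74353273,   0.        , 320.40328199],
       [  0.        , 417.74353273, 197.36421377],
       [  0.        ,   0.        ,   1.        ]]), 'origin': array([ 1.27454055, -0.26891059,  0.78848006]), 'rotation': array([0.72556033, 0.53659969, 1.23637041])}
side {'K': array([[404.90105427,   0.        , 323.81806794],
       [  0.        , 404.90105427, 197.37465333],
       [  0.        ,   0.        ,   1.        ]]), 'origin': array([0.43089825, 0.66674439, 1.03697361]), 'rotation': array([ 0.1018307 , -1.01667885, -2.82555282])}
wrist {'K': array([[349.6140363 ,   0.        , 317.61587554],
       [  0.        , 349.6140363 , 204.66021185],
       [  0.        ,   0.        ,   1.        ]]), 'T_tool_cam': array([[-1.26394518e-04,  9.51872172e-01,  3.06495273e-01,
         7.83606822e-02],
       [ 9.99999689e-01,  3.58909351e-04, -7.02266442e-04,
        -4.37557580e-04],
       [-7.78471903e-04,  3.06495089e-01, -9.51871921e-01,
        -1.43181608e-01],
       [ 0.00000000e+00,  0.00000000e+00,  0.00000000e+00,
         1.00000000e+00]])}
```

View pics/scene0.png

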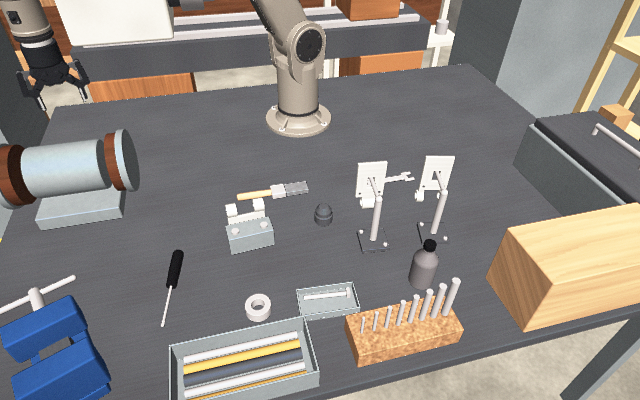

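View pics/side0.png

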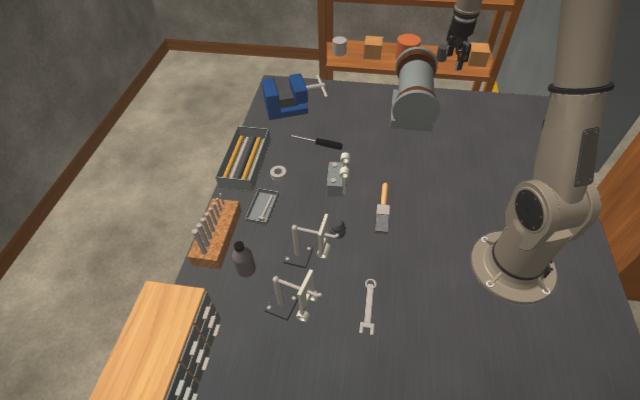

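View pics/wrist0.png

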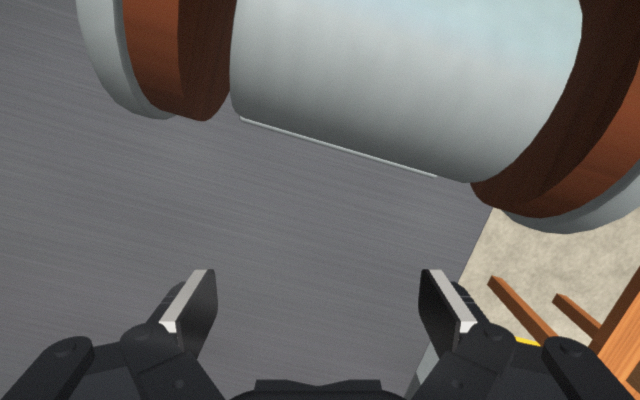

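```bash
python3 - <<'E'
import cv2
a=cv2.imread('pics/scene0.png')[140:260,340:470]; b=cv2.imread('pics/side0.png')[140:330,260:390]
c=cv2.imread('pics/scene0.png')[170:270,210:340]
cv2.imwrite('pics/a.png',cv2.resize(a,None,fx=6,fy=5,interpolation=2)[:600]);cv2.imwrite('pics/b.png',cv2.resize(b,None,fx=3.15,fy=3.15,interpolation=2));cv2.imwrite('pics/c.png',cv2.resize(c,None,fx=6,fy=6,interpolation=2))
E
```

```text
(no output)
```

View pics/a.png

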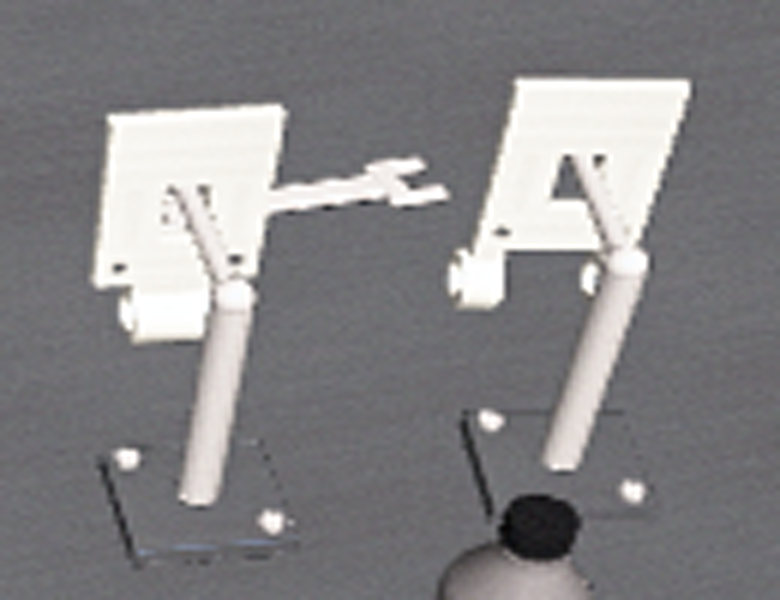

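View pics/b.png

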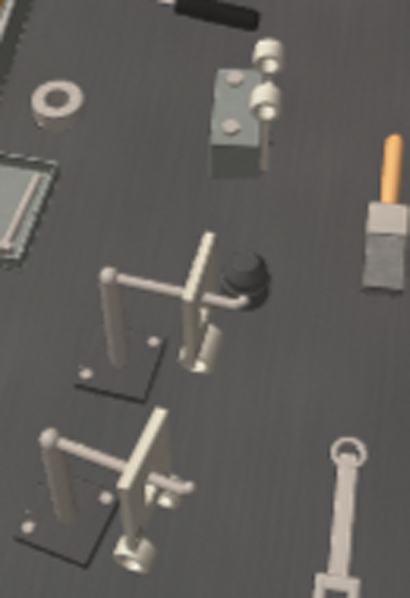

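View pics/c.png

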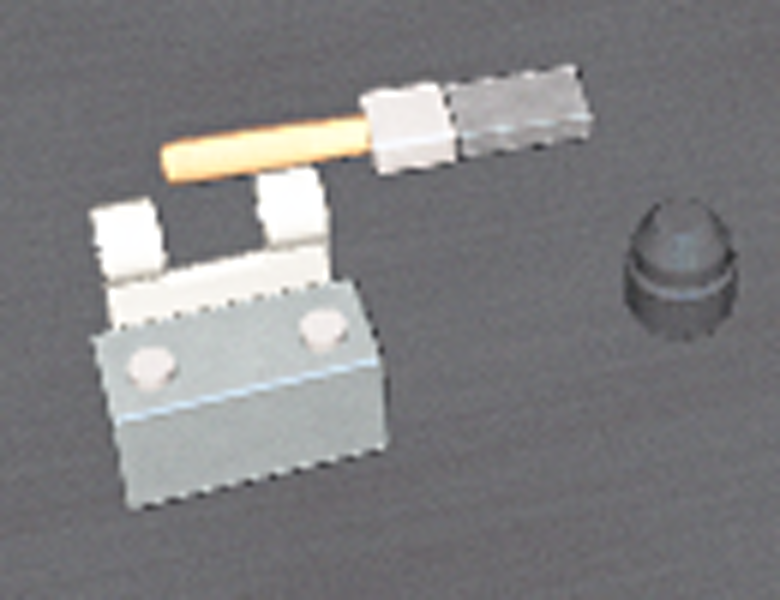

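```bash
cat > h.py <<'E'
import numpy as np, cv2
from scipy.spatial.transform import Rotation as R
from bench import r
def cam(n,obs=None):
    c=r.calibration(n)
    if n=="wrist":
        T=np.eye(4);T[:3,:3]=R.from_rotvec(obs['orientation']).as_matrix();T[:3,3]=obs['tcp_pos']
        M=T@c['T_tool_cam'];return c['K'],M[:3,3],M[:3,:3]
    return c['K'],np.array(c['origin']),R.from_rotvec(c['rotation']).as_matrix()
def ray(C,uv):
    K,o,Rm=C; d=np.array([(uv[0]-K[0,2])/K[0,0],-(uv[1]-K[1,2])/K[1,1],-1.]); return o,Rm@d
def onz(C,uv,z):
    o,d=ray(C,uv); return o+d*(z-o[2])/d[2]
def proj(C,p):
    K,o,Rm=C; q=Rm.T@(np.asarray(p)-o); return np.array([K[0,2]+K[0,0]*q[0]/-q[2],K[1,2]+K[1,1]*q[1]/q[2]])
def tri(C1,u1,C2,u2):
    a,d=ray(C1,u1);b,e=ray(C2,u2)
    s=np.linalg.lstsq(np.c_[d,-e],b-a,rcond=None)[0];p,q=a+s[0]*d,b+s[1]*e
    return (p+q)/2,np.linalg.norm(p-q)
E
python3 - <<'E'
from h import *
np.set_printoptions(precision=4,suppress=True)
S=cam('scene');D=cam('side')
sa=lambda x,y:(340+x/6,140+y/5)
sc=lambda x,y:(210+x/6,170+y/6)
sd=lambda x,y:(260+x/3.15,140+y/3.15)
l=onz(S,sa(110,113),.19);rr=onz(S,sa(284,103),.19);print('leaf top corners',l,rr,np.linalg.norm(l-rr),(l+rr)/2)
print('tri leaf top near-right corner', tri(S,sa(110,113),D,sd(211,234)), tri(S,sa(284,103),D,sd(189,293)))
# stand post top / bar
print('post base', onz(S,sa(197,498),.012), onz(D,sd(118,366),.012)); print('bar post top',onz(S,sa(236,285),.15),onz(D,sd(108,272),.15)); print('bar end',onz(D,sd(246,300),.153))
# jamb block top corners z=.055
P=[sc(95,337),sc(118,415),sc(382,360),sc(352,283)]
Q=[onz(S,p,.055) for p in P];print('block',Q,[np.linalg.norm(Q[i]-Q[i-1]) for i in range(4)],np.mean(Q,0))
print('base', onz(S,sc(132,507),0),onz(S,sc(387,445),0))
c=np.mean(Q,0); y=Q[2]-Q[1];y/=np.linalg.norm(y);x=np.array([y[1],-y[0],0]);print(y,c-x*.03, np.degrees(np.arctan2(-y[0],y[1])))
E
```

```text
leaf top corners [0.5314 0.0317 0.19  ] [0.5401 0.102  0.19  ] 0.07084986737792731 [0.5358 0.0668 0.19  ]
tri leaf top near-right corner (array([0.534 , 0.0312, 0.1915]), np.float64(0.0013427855382061127)) (array([0.544 , 0.0978, 0.1952]), np.float64(0.004538399131032337))
post base [0.6234 0.0536 0.012 ] [0.6197 0.0621 0.012 ]
bar post top [0.6178 0.0568 0.15  ] [0.6206 0.0532 0.15  ]
bar end [0.5    0.0674 0.153 ]
block [array([ 0.5315, -0.2973,  0.055 ]), array([ 0.5767, -0.2925,  0.055 ]), array([ 0.5721, -0.1868,  0.055 ]), array([ 0.5255, -0.1911,  0.055 ])] [np.float64(0.10628574003697706), np.float64(0.04539921169357163), np.float64(0.10579499776184813), np.float64(0.04677521640954756)] [ 0.5514 -0.2419  0.055 ]
base [ 0.5766 -0.2938  0.    ] [ 0.5683 -0.1872  0.    ]
[-0.0435  0.9991  0.    ] [ 0.5215 -0.2432  0.055 ] 2.4939141488307555
```

```bash
cat >> h.py <<'E'
np.set_printoptions(precision=4,suppress=True)
def goal(p,yaw_y,flip=False):
    """rows shift/turn to tcp p, tool down, tool y at angle yaw_y (deg) world"""
    o=r.get_obs();M=R.from_rotvec(o['orientation']).as_matrix()
    a=np.radians(yaw_y);y=np.array([np.cos(a),np.sin(a),0]);z=np.array([0,0,-1.]);x=np.cross(y,z)
    G=np.c_[x,y,z]; w=R.from_matrix(M.T@G).as_rotvec()/np.pi; s=M.T@(np.asarray(p)-o['tcp_pos'])/.2
    print('turn',w,'shift',s,'tcp',o['tcp_pos'],'toolx',M[:,0],'tooly',M[:,1],'t',o['clock'],'J',o['joints'],'F',o['contact_force'],'w',o['grip_width'])
E
python3 - <<'E'
from h import *
goal([.535,.066,.32],-7);goal([.535,.066,.32],173)
E
```

```text
turn [-0.0004 -0.0002 -0.3701] shift [ 2.6596 -2.9358 -0.4434] tcp [ 0.1902 -0.6472  0.2305] toolx [ 0.9594  0.2819 -0.0001] tooly [ 0.2819 -0.9594 -0.0015] t 0.15 J [ 1.1769  0.4777  0.0224  1.5562 -0.0115  1.1093 -0.0831] F [ 0.919  -0.8135 -0.0286] w 0.08537411062261126
turn [-0.0003  0.0005  0.6299] shift [ 2.6596 -2.9358 -0.4434] tcp [ 0.1902 -0.6472  0.2305] toolx [ 0.9594  0.2819 -0.0001] tooly [ 0.2819 -0.9594 -0.0015] t 0.15 J [ 1.1769  0.4777  0.0224  1.5562 -0.0115  1.1093 -0.0831] F [ 0.919  -0.8135 -0.0286] w 0.08537411062261126
```

```bash
python3 -m jog '[0,0,0,0,0,-0.25,1, 0,0,0,0,0,-0.45,1, 0,0,-0.04,0.17,-0.17,-0.45,1, 0,0,-0.08,0.34,-0.34,-0.45,1, 0,0,-0.12,0.5,-0.5,-0.45,1, 0,0,-0.16,0.65,-0.65,-0.45,1, 0,0,-0.2,0.8,-0.8,-0.45,1, 0,0,-0.2,0.95,-0.98,-0.45,1]'; python3 - <<'E'
from h import *
goal([.535,.066,.32],-7)
E
```

```text
clock: 0.95
tcp_pos: [0.3177, -0.4043, 0.3206]
orientation: [-2.816, -1.39, -0.0]
contact_force: [1.0, 0.6, 0.1]
grip_width: 0.0854
turn [-0.0003 -0.0003 -0.1691] shift [ 2.5276 -0.5672  0.0053] tcp [ 0.3177 -0.4043  0.3206] toolx [0.608  0.794  0.0006] tooly [ 0.794  -0.608  -0.0011] t 0.95 J [ 0.9687  0.1451 -0.2069  1.8075  0.0314  1.1935  0.0988] F [1.021  0.6147 0.0684] w 0.0854309849592709
```

```bash
python3 -m jog '[0,0,-0.03,0.22,-0.05,0,1, 0,0,-0.06,0.45,-0.1,0,1, 0,0,-0.1,0.67,-0.15,0,1, 0,0,-0.13,0.8,-0.2,0,1, 0,0,-0.169,1,-0.23,0,1, 0,0,-0.169,1,-0.3,0,1]'; python3 - <<'E'
from h import *
goal([.535,.066,.32],-7)
E
```

```text
clock: 1.55
tcp_pos: [0.3945, -0.2045, 0.321]
orientation: [-2.341, -2.093, -0.004]
contact_force: [0.6, -1.1, 0.4]
grip_width: 0.0853
turn [ 0.0003 -0.0008  0.0033] shift [1.4225 0.5473 0.0092] tcp [ 0.3945 -0.2045  0.321 ] toolx [0.1116 0.9938 0.0026] tooly [ 0.9938 -0.1116  0.0009] t 1.55 J [ 0.7633  0.0315 -0.4282  1.9334  0.0112  1.1792  0.2192] F [ 0.5961 -1.0985  0.4405] w 0.08530377822068988
```

```bash
python3 -m jog '[0,0,0,0.2,0.1,0,1, 0,0,0,0.4,0.2,0,1, 0,0,0,0.6,0.3,0,1, 0,0,0,0.8,0.4,0,1, 0,0,0,1,0.5,0,1, 0,0,0,1,0.547,0,1]' ;python3 -m jog '[0,0,0,0.25,0,0,1, 0,0,0,0.42,0,0,1,0,0,0,0.42,0,0,1,0,0,0,0.42,0,0,1]'; python3 - <<'E'
from h import *
goal([.535,.066,.32],-7)
o=r.get_obs();f=r.grab_frame('wrist');cv2.imwrite('pics/w1.png',f[:,:,::-1])
import pickle;pickle.dump(o,open('w1.pkl','wb'))
E
```

```text
clock: 2.15
tcp_pos: [0.5267, -0.0118, 0.3218]
orientation: [-2.332, -2.101, -0.008]
contact_force: [-0.1, 0.0, 0.1]
grip_width: 0.0855
clock: 2.55
tcp_pos: [0.5351, 0.0717, 0.322]
orientation: [-2.33, -2.103, -0.007]
contact_force: [0.3, 0.1, 0.2]
grip_width: 0.0855
turn [ 0.0003 -0.0017  0.0062] shift [-0.0286  0.0024  0.0099] tcp [0.5351 0.0717 0.322 ] toolx [0.1024 0.9947 0.0052] tooly [ 0.9947 -0.1024  0.0009] t 2.55 J [ 0.3184  0.2402 -0.6688  1.7296  0.153   1.2228 -0.4909] F [0.2979 0.1431 0.2383] w 0.0855323036754646
```

View pics/w1.png

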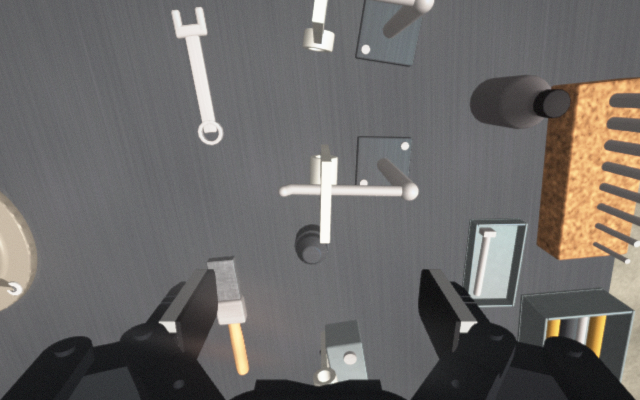

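```bash
python3 - <<'E'
import cv2
b=cv2.imread('pics/w1.png')[130:260,260:430]
cv2.imwrite('pics/w1z.png',cv2.resize(b,None,fx=4.6,fy=4.6,interpolation=2))
E
```

```text
(no output)
```

View pics/w1z.png

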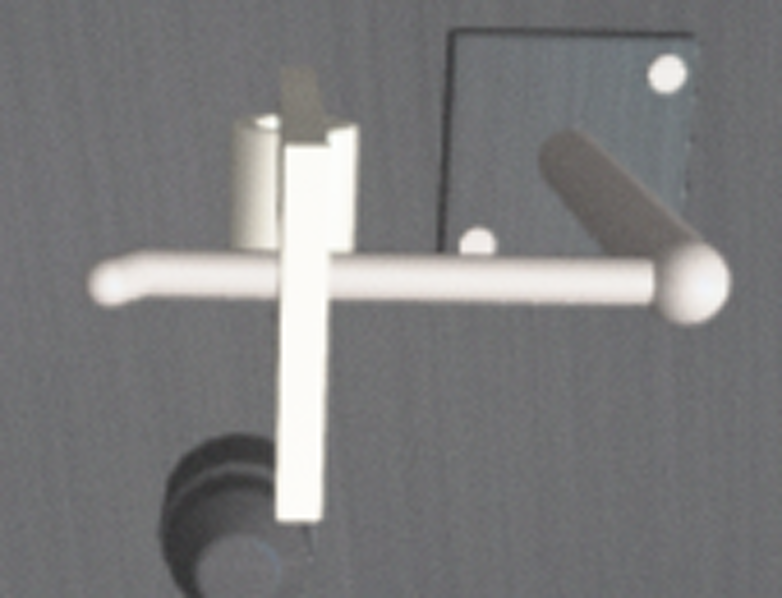

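```bash
python3 - <<'E'
from h import *
import pickle
o=pickle.load(open('w1.pkl','rb'));W=cam('wrist',o)
q=lambda x,y:(260+x/4.6,130+y/4.6)
a=onz(W,q(307.5,143),.19);b=onz(W,q(299.5,521),.19);d=a-b
print(a,b,np.linalg.norm(d),(a+b)/2,'yaw',np.degrees(np.arctan2(-d[0],d[1])))
print('thick',np.linalg.norm(onz(W,q(276,521),.19)-onz(W,q(323,521),.19)))
e=onz(W,q(105,281),.155);p=onz(W,q(690,283),.15);m=onz(W,q(150,273),.145);p2=onz(W,q(640,281),.145);print('end',e,'post',p,'bar',m,p2)
d=p2-m;print('bar yaw',np.degrees(np.arctan2(d[1],d[0])))
for u in[(150,142),(187,30)]: pass
goal([.535,.066,.32],-7)
E
```

```text
[0.5451 0.098  0.19  ] [0.5368 0.0274 0.19  ] 0.0710614525906267 [0.5409 0.0627 0.19  ] yaw -6.628610315576961
thick 0.008755203209759956
end [0.5024 0.0678 0.155 ] post [0.6201 0.0539 0.15  ] bar [0.5106 0.066  0.145 ] [0.611  0.0539 0.145 ]
bar yaw -6.865000373716217
turn [ 0.0003 -0.0015  0.0055] shift [-0.0219  0.0012  0.0096] tcp [0.5352 0.0704 0.3219] toolx [0.1047 0.9945 0.0047] tooly [ 0.9945 -0.1048  0.0009] t 2.6 J [ 0.3196  0.24   -0.6675  1.7297  0.1531  1.2229 -0.4909] F [-0.085   0.3588  0.887 ] w 0.0855145484020735
```

```bash
python3 - <<'E'
from h import *
goal([.541,.063,.16],-6.8)
E
```

```text
turn [ 0.0003 -0.0015  0.0044] shift [-0.0374  0.0318  0.8096] tcp [0.5352 0.0704 0.3219] toolx [0.1047 0.9945 0.0047] tooly [ 0.9945 -0.1048  0.0009] t 2.6 J [ 0.3196  0.24   -0.6675  1.7297  0.1531  1.2229 -0.4909] F [-0.085   0.3588  0.887 ] w 0.0855145484020735
```

```bash
python3 -m jog '[0,-0.0015,0.0044,-0.037,0.032,0.1,0.4, 0,-0.0015,0.0044,-0.037,0.032,0.25,0.4, 0,-0.0015,0.0044,-0.037,0.032,0.4,0.4, 0,-0.0015,0.0044,-0.037,0.032,0.5,0.4, 0,-0.0015,0.0044,-0.037,0.032,0.52,0.4, 0,-0.0015,0.0044,-0.037,0.032,0.52,0.4]'; python3 - <<'E'
from h import *
goal([.541,.063,.16],-6.8)
o=r.get_obs();f=r.grab_frame('wrist');cv2.imwrite('pics/w2.png',f[:,:,::-1])
import pickle;pickle.dump(o,open('w2.pkl','wb'))
E
```

```text
clock: 3.2
tcp_pos: [0.5408, 0.0612, 0.2177]
orientation: [2.351, 2.083, -0.001]
contact_force: [1.2, 0.6, 0.1]
grip_width: 0.0343
turn [-0.0001  0.0003 -0.0008] shift [ 0.0094 -0.      0.2882] tcp [0.5408 0.0612 0.2177] toolx [ 0.1208  0.9927 -0.0008] tooly [ 0.9927 -0.1208 -0.0002] t 3.2 J [ 0.2928  0.3451 -0.639   1.8501  0.2392  1.024  -0.5646] F [1.2435 0.5871 0.0908] w 0.03433998103368612
```

View pics/w2.png

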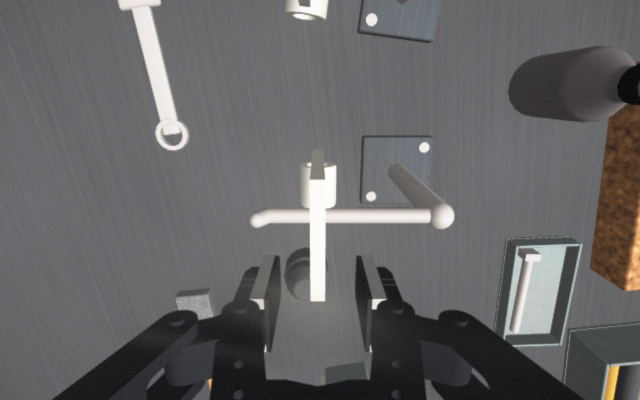

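```bash
python3 - <<'E'
from h import *
import pickle
o=pickle.load(open('w2.pkl','rb'));W=cam('wrist',o)
im=cv2.imread('pics/w2.png').astype(int)
for v in (182,190,240,260,280,295,298,300,302): 
  row=im[v,295:345].min(1); c=np.where(row>225)[0]; print(v,c.min()+295 if len(c) else None,c.max()+295 if len(c) else None)
col=im[160:310,318].min(1);print(col)
E
```

```text
182 309 335
190 309 334
240 310 324
260 311 324
280 311 324
295 311 324
298 311 324
300 311 323
302 None None
[121 120 119 117 121 116 117 117 119 121 117 116 121 120 124 118 121 121
 122 168 240 247 247 247 247 247 247 247 247 247 247 248 247 247 247 247
 248 247 248 248 247 247 247 247 247 247 247 247 247 247 247 247 247 248
 248 248 248 248 247 247 247 248 247 247 248 247 247 247 248 247 248 248
 247 247 248 248 247 248 247 247 248 247 248 248 247 248 247 247 248 248
 247 248 248 248 248 248 248 248 247 248 248 248 248 248 248 247 248 248
 248 248 248 248 247 248 248 248 248 247 247 247 247 247 247 246 247 246
 247 246 246 245 246 245 245 244 243 243 242 243 242 242 237 170 122 123
 122 120 123 117 119 120]
```

```bash
python3 - <<'E'
from h import *
import pickle
o=pickle.load(open('w2.pkl','rb'));W=cam('wrist',o)
for z in (.188,.19,.192):
  a=onz(W,(317.3,179.3),z);b=onz(W,(318,301.7),z);d=a-b
  print(a,b,np.linalg.norm(d),(a+b)/2,np.degrees(np.arctan2(-d[0],d[1])))
E
```

```text
[0.5448 0.0975 0.188 ] [0.5365 0.0263 0.188 ] 0.07172028475248828 [0.5407 0.0619 0.188 ] -6.63996887016885
[0.5449 0.098  0.19  ] [0.5367 0.0276 0.19  ] 0.07089004644329205 [0.5408 0.0628 0.19  ] -6.6399688701688575
[0.5449 0.0985 0.192 ] [0.5368 0.0289 0.192 ] 0.07005980813409585 [0.5409 0.0637 0.192 ] -6.639968870168863
```

```bash
python3 -m jog '[0,0,0,0.009,0,0.08,0.4, 0,0,0,0.009,0,0.16,0.4, 0,0,0,0.009,0,0.23,0.4, 0,0,0,0.009,0,0.288,0.4, 0,0,0,0.009,0,0.288,0.4, 0,0,0,0.009,0,0.288,0.4]'; python3 - <<'E'
from h import *
goal([.541,.063,.16],-6.8)
E
python3 -m jog '[0,0,0,0,0,0,0.2, 0,0,0,0,0,0,0.1, 0,0,0,0,0,0,0, 0,0,0,0,0,0,0, 0,0,0,0,0,0,0, 0,0,0,0,0,0,0, 0,0,0,0,0,0,0]' 60
python3 - <<'E'
from h import *
goal([.541,.063,.177],-6.8)
o=r.get_obs();f=r.grab_frame('wrist');cv2.imwrite('pics/w3.png',f[:,:,::-1])
import pickle;pickle.dump(o,open('w3.pkl','wb'))
E
```

```text
clock: 3.85
tcp_pos: [0.5418, 0.0637, 0.161]
orientation: [2.35, 2.083, 0.001]
contact_force: [0.3, 0.6, -0.0]
grip_width: 0.0339
turn [ 0.0004  0.     -0.0005] shift [-0.0039 -0.0036  0.0049] tcp [0.5418 0.0637 0.161 ] toolx [ 0.1201  0.9928 -0.    ] tooly [ 0.9928 -0.1201  0.0014] t 3.85 J [ 0.2614  0.4137 -0.6155  1.9034  0.2981  0.9146 -0.6186] F [ 0.3049  0.6452 -0.0482] w 0.0338785574078148
clock: 4.55
tcp_pos: [0.5422, 0.0638, 0.1616]
orientation: [2.35, 2.083, 0.003]
contact_force: [-1.5, 0.1, 5.8]
grip_width: 0.007
turn [ 0.0007 -0.0001 -0.0005] shift [-0.0048 -0.0053 -0.0771] tcp [0.5422 0.0638 0.1616] toolx [0.1201 0.9928 0.0002] tooly [ 0.9928 -0.1201  0.0024] t 4.55 J [ 0.2615  0.4131 -0.6159  1.9027  0.298   0.9149 -0.6186] F [-1.5333  0.1033  5.767 ] w 0.006992732094686072
```

View pics/w3.png

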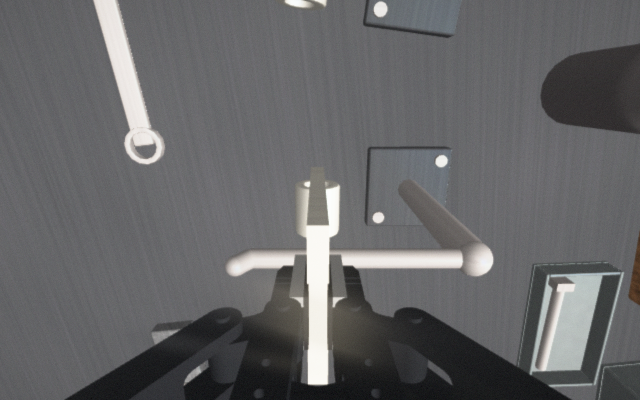

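```bash
python3 -m jog '[0,0,0,0,0,-0.02,0, 0,0,0,0,0,-0.05,0, 0,0,0,0,0,-0.085,0, 0,0,0,0,0,-0.085,0,0,0,0,0,0,-0.085,0]' 80
python3 - <<'E'
from h import *
goal([.541,.063,.177],-6.8)
f=r.grab_frame('wrist');cv2.imwrite('pics/w4.png',f[:,:,::-1])
f=r.grab_frame('side');cv2.imwrite('pics/s4.png',cv2.resize(f[200:300,270:370,::-1],None,fx=6,fy=6,interpolation=2))
E
```

```text
clock: 5.1
tcp_pos: [0.5422, 0.0638, 0.1788]
orientation: [2.35, 2.082, 0.003]
contact_force: [-0.8, -0.4, -2.0]
grip_width: 0.0066
turn [ 0.0009 -0.     -0.0006] shift [-0.0046 -0.0057  0.0088] tcp [0.5422 0.0638 0.1788] toolx [0.1202 0.9927 0.0001] tooly [ 0.9927 -0.1202  0.0027] t 5.1 J [ 0.2708  0.3917 -0.6245  1.8875  0.2798  0.9472 -0.603 ] F [-0.7542 -0.4436 -1.9545] w 0.0066176589104726775
```

View pics/w4.png

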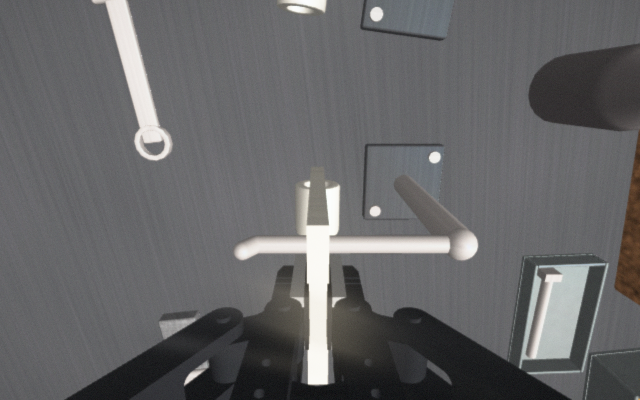

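View pics/s4.png

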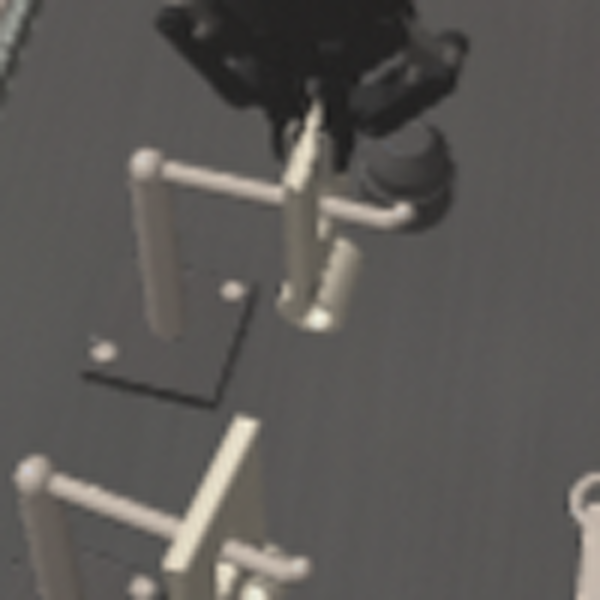

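```bash
python3 -m jog '[0,0,0,0,-0.04,0,0, 0,0,0,0,-0.09,0,0, 0,0,0,0,-0.14,0,0, 0,0,0,0,-0.19,0,0, 0,0,0,0,-0.24,0,0, 0,0,0,0,-0.3,0,0, 0,0,0,0,-0.36,0,0, 0,0,0,0,-0.36,0,0, 0,0,0,0,-0.36,0,0]'
python3 - <<'E'
from h import *
goal([.47,.07,.30],-6.8)
f=r.grab_frame('side');cv2.imwrite('pics/s5.png',cv2.resize(f[180:300,270:390,::-1],None,fx=5,fy=5,interpolation=2))
E
```

```text
clock: 6.1
tcp_pos: [0.4706, 0.0723, 0.1785]
orientation: [2.349, 2.082, 0.003]
contact_force: [0.1, 0.2, -1.4]
grip_width: 0.0068
turn [ 0.0009  0.     -0.0005] shift [-0.0119  0.0003 -0.6076] tcp [0.4706 0.0723 0.1785] toolx [ 0.1201  0.9928 -0.0001] tooly [ 0.9928 -0.1201  0.0028] t 6.1 J [ 0.2928  0.281  -0.6655  2.0387  0.2241  0.8896 -0.6158] F [ 0.0657  0.2368 -1.4483] w 0.006794874331167718
```

View pics/s5.png

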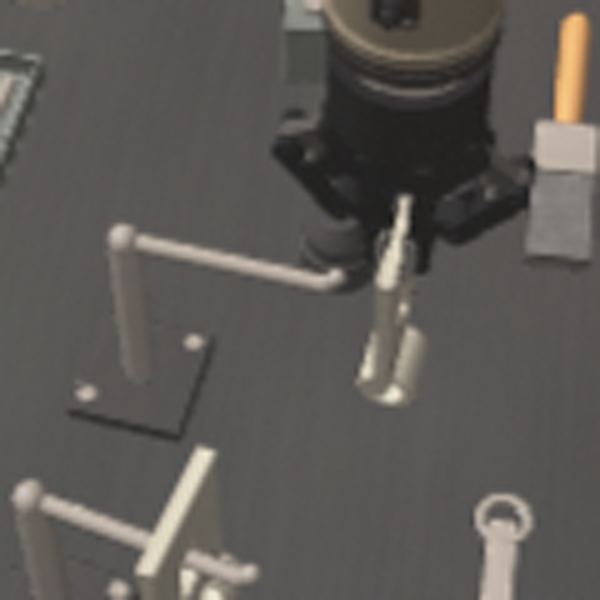

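```bash
python3 -m jog '[0,0,0,0,0,-0.2,0, 0,0,0,0,0,-0.4,0, 0,0,0,0,0,-0.6,0, 0,0,0,-0.2,0.02,-0.6,0, 0,0,0,-0.4,0.05,-0.6,0, 0,0,0,-0.6,0.1,-0.6,0, 0,0,0,-0.8,0.15,-0.6,0, 0,0,0,-0.9,0.15,-0.6,0, 0,0,0,-0.9,0.15,-0.6,0]'
python3 - <<'E'
from h import *
goal([.52,-.243,.30],3)
o=r.get_obs();f=r.grab_frame('wrist');cv2.imwrite('pics/w6.png',f[:,:,::-1])
import pickle;pickle.dump(o,open('w6.pkl','wb'))
E
```

```text
clock: 7.05
tcp_pos: [0.4786, -0.1142, 0.2982]
orientation: [2.356, 2.074, 0.002]
contact_force: [0.3, 0.4, -2.1]
grip_width: 0.0071
turn [ 0.0007  0.0003 -0.0571] shift [-0.6126  0.2872 -0.0081] tcp [ 0.4786 -0.1142  0.2982] toolx [ 0.1268  0.9919 -0.0006] tooly [ 0.9919 -0.1268  0.0023] t 7.05 J [ 0.599   0.1499 -0.5422  1.8694  0.0856  1.1427 -0.1008] F [ 0.3131  0.4275 -2.0623] w 0.007094880067400541
```

View pics/w6.png

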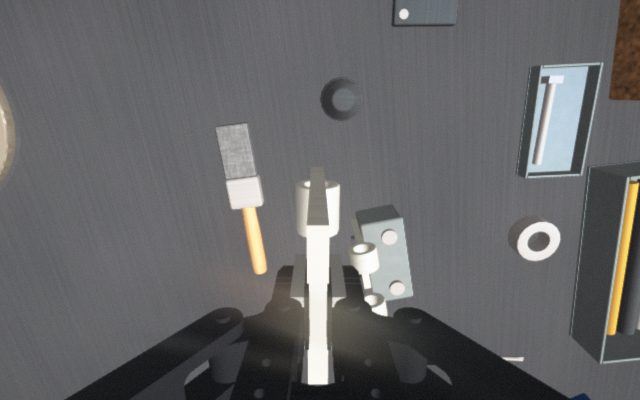

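```bash
python3 - <<'E'
from h import *
goal([.44,-.21,.30],2.5)
E
```

```text
turn [ 0.0009 -0.0001 -0.0534] shift [-0.5121 -0.132  -0.0089] tcp [ 0.4789 -0.1117  0.2983] toolx [0.124  0.9923 0.0004] tooly [ 0.9923 -0.124   0.0027] t 7.1 J [ 0.5973  0.1494 -0.5451  1.8697  0.0846  1.1425 -0.1021] F [-0.7122  0.8476 -1.2194] w 0.006462569874958292
```

```bash
python3 -m jog '[0,0,-0.02,-0.18,-0.05,0,0, 0,0,-0.04,-0.36,-0.1,0,0, 0.001,0,-0.053,-0.51,-0.132,-0.01,0, 0.001,0,-0.053,-0.51,-0.132,-0.01,0, 0.001,0,-0.053,-0.51,-0.132,-0.01,0]'
python3 - <<'E'
from h import *
goal([.44,-.21,.30],2.5)
o=r.get_obs();f=r.grab_frame('wrist');cv2.imwrite('pics/w7.png',f[:,:,::-1])
import pickle;pickle.dump(o,open('w7.pkl','wb'))
E
```

```text
clock: 7.6
tcp_pos: [0.4405, -0.2088, 0.3003]
orientation: [-2.174, -2.267, -0.001]
contact_force: [1.0, 1.2, -1.6]
grip_width: 0.0067
turn [ 0.     -0.0003 -0.0005] shift [-0.0058 -0.0028  0.0013] tcp [ 0.4405 -0.2088  0.3003] toolx [-0.0421  0.9991  0.0009] tooly [0.9991 0.0421 0.0001] t 7.6 J [ 0.7539  0.1345 -0.4792  1.877   0.067   1.1462  0.2929] F [ 1.0483  1.1923 -1.583 ] w 0.006664922855006053
```

View pics/w7.png

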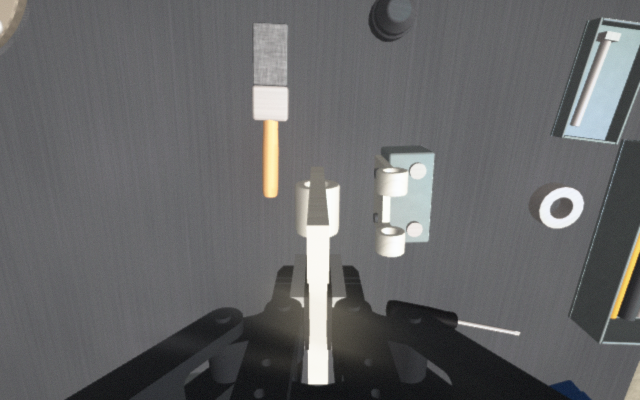

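```bash
python3 - <<'E'
import cv2
b=cv2.imread('pics/w7.png')[135:265,285:445]
cv2.imwrite('pics/w7z.png',cv2.resize(b,None,fx=4.6,fy=4.6,interpolation=2))
E
```

```text
(no output)
```

View pics/w7z.png

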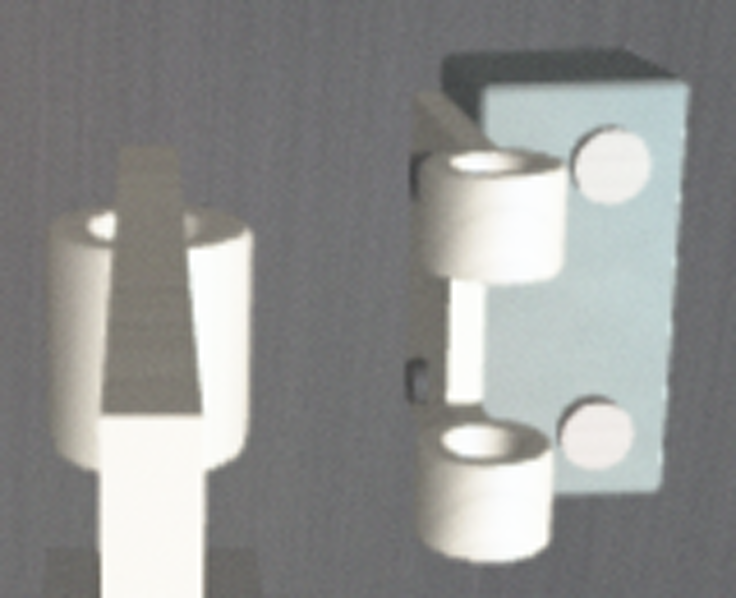

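```bash
python3 - <<'E'
from h import *
import pickle
o=pickle.load(open('w7.pkl','rb'));W=cam('wrist',o)
q=lambda x,y:(285+x/4.6,135+y/4.6)
a=onz(W,q(490,161),.095);b=onz(W,q(480,440),.095);d=a-b;L=np.linalg.norm(d);u=d/L
print('bores',a,b,L,'yaw',np.degrees(np.arctan2(-d[0],d[1])),'mid',b+u*.021,a-u*.045)
# bore widths
print(np.linalg.norm(onz(W,q(448,161),.095)-onz(W,q(530,161),.095)),np.linalg.norm(onz(W,q(441,440),.095)-onz(W,q(520,440),.095)))
# block top corners
B=[onz(W,q(*p),.055) for p in((484,84),(689,84),(661,492))];print('block',B,np.linalg.norm(B[0]-B[1]),np.linalg.norm(B[1]-B[2]))
d=B[1]-B[2];print('yaw blk',np.degrees(np.arctan2(-d[0],d[1])));c=(B[0]+B[2])/2;print('c',c,'axis',c-.03*np.array([u[1],-u[0],0]))
# leaf
M=R.from_rotvec(o['orientation']);tc=o['tcp_pos'];zo=tc[2]-.0976
l=onz(W,q(104,413),zo+.126);rr=onz(W,q(202,413),zo+.126);m=(l+rr)/2;print('leaf +y top edge mid rel tool',M.inv().apply(m-tc),np.linalg.norm(l-rr))
l=onz(W,q(50,235),zo);rr=onz(W,q(252,235),zo);m=(l+rr)/2;print('knuckle sil rel tool',M.inv().apply(m-tc),np.linalg.norm(l-rr))
E
```

```text
bores [ 0.5151 -0.2021  0.095 ] [ 0.5198 -0.2682  0.095 ] 0.06626212846146845 yaw 4.095963292079882 mid [ 0.5183 -0.2472  0.095 ] [ 0.5183 -0.247   0.095 ]
0.01808872587462788 0.018422735736130052
block [array([ 0.5205, -0.1915,  0.055 ]), array([ 0.5702, -0.1894,  0.055 ]), array([ 0.5783, -0.2967,  0.055 ])] 0.04967023282431534 0.10759289296655952
yaw blk 4.362761797785091
c [ 0.5494 -0.2441  0.055 ] axis [ 0.5195 -0.2462  0.055 ]
leaf +y top edge mid rel tool [ 0.0344  0.     -0.0284] 0.00749015311068204
knuckle sil rel tool [ 0.0151 -0.0001  0.0976] 0.03124355254874392
```

```bash
python3 - <<'E'
from h import *
goal([.5183,-.2465,.26],4.2)
E
```

```text
turn [ 0.0001 -0.0003 -0.0094] shift [-0.2093  0.3786  0.2013] tcp [ 0.4408 -0.208   0.3003] toolx [-0.0438  0.999   0.001 ] tooly [0.999  0.0438 0.0002] t 7.65 J [ 0.7532  0.1344 -0.4801  1.8771  0.0669  1.1461  0.2929] F [ 0.7429  0.6231 -1.561 ] w 0.0067599768620277955
```

```bash
python3 -m jog '[0,0,-0.005,-0.1,0.18,0,0, 0,0,-0.009,-0.2,0.35,0,0, 0,0,-0.009,-0.209,0.379,0.05,0, 0,0,-0.009,-0.209,0.379,0.13,0, 0,0,-0.009,-0.209,0.379,0.2,0, 0,0,-0.009,-0.209,0.379,0.2,0, 0,0,-0.009,-0.209,0.379,0.2,0]'
python3 - <<'E'
from h import *
goal([.5183,-.2465,.193],4.2)
o=r.get_obs();f=r.grab_frame('wrist');cv2.imwrite('pics/w8.png',f[:,:,::-1])
f2=r.grab_frame('scene');f3=r.grab_frame('side')
cv2.imwrite('pics/sc8.png',f2[:,:,::-1]);cv2.imwrite('pics/sd8.png',f3[:,:,::-1])
c=lambda f,y,x,h:cv2.resize(f[y:y+h,x:x+h,::-1],(400,400),interpolation=2)
cv2.imwrite('pics/b8.png',np.hstack([c(f2,160,205,100),c(f3,120,290,100)]))
import pickle;pickle.dump(o,open('w8.pkl','wb'))
E
```

```text
clock: 8.35
tcp_pos: [0.5182, -0.2456, 0.2603]
orientation: [-2.138, -2.3, -0.001]
contact_force: [0.8, 0.2, -1.3]
grip_width: 0.0061
turn [-0.0001 -0.0004 -0.0001] shift [-0.005   0.0003  0.3363] tcp [ 0.5182 -0.2456  0.2603] toolx [-0.073   0.9973  0.0013] tooly [ 0.9973  0.073  -0.0003] t 8.35 J [ 0.7069  0.3222 -0.4643  1.7445  0.1575  1.1127  0.2662] F [ 0.7731  0.1883 -1.3114] w 0.00613527045431655
```

View pics/w8.png

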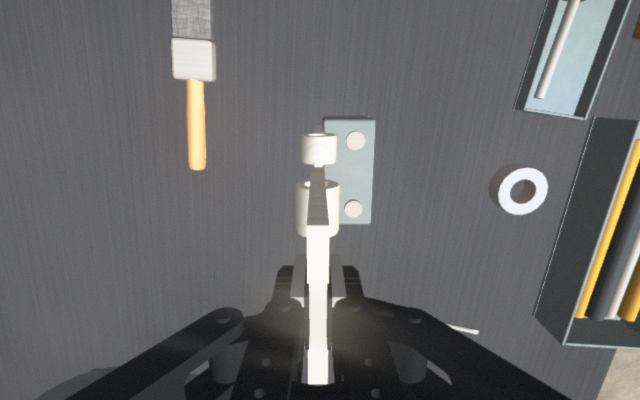

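View pics/b8.png

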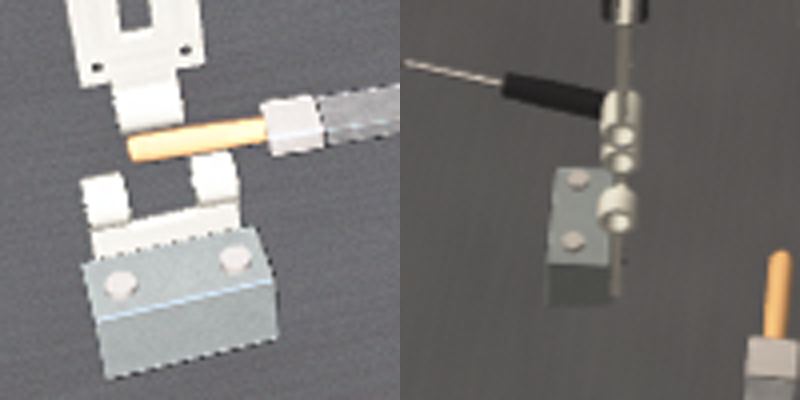

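```bash
python3 - <<'E'
from h import *
import pickle
o=pickle.load(open('w8.pkl','rb'));W=cam('wrist',o)
M=R.from_rotvec(o['orientation']).as_matrix();tc=o['tcp_pos']
x,y=M[:,1],M[:,0]
x=x*[1,1,0];y=y*[1,1,0]
lo=tc+np.array([0,0,-.0976])-y*.0006
ja=np.array([.5183,-.2471,.095]);z=np.array([0,0,1.])
K=6
def draw(n,im,y0,x0,h,w,name):
    C=W if n=='wrist' else cam(n)
    big=cv2.resize(im[y0:y0+h,x0:x0+w],None,fx=K,fy=K,interpolation=2)
    def pt(p,c):
        u=(proj(C,p)-[x0,y0]+.5)*K; cv2.circle(big,(int(u[0]),int(u[1])),2,c,-1)
    for org,faces,c in((lo,(-.018,.018),(0,0,255)),(ja,(-.045,-.021,.021,.045),(0,160,0))):
        for s in faces:
            for t in np.arange(0,2*np.pi,np.pi/8):
                pt(org+y*s+(x*np.cos(t)+z*np.sin(t))*.016,c)
    cv2.imwrite(name,big)
draw('scene',cv2.imread('pics/sc8.png'),150,215,85,60,'pics/o1.png')
draw('side',cv2.imread('pics/sd8.png'),130,325,60,50,'pics/o2.png')
draw('wrist',cv2.imread('pics/w8.png'),115,270,130,120,'pics/o3.png')
a=cv2.imread('pics/o1.png');b=cv2.imread('pics/o2.png');b=cv2.copyMakeBorder(b,0,a.shape[0]-b.shape[0],0,0,0);cv2.imwrite('pics/o12.png',np.hstack([a,b]))
E
```

```text
(no output)
```

View pics/o12.png

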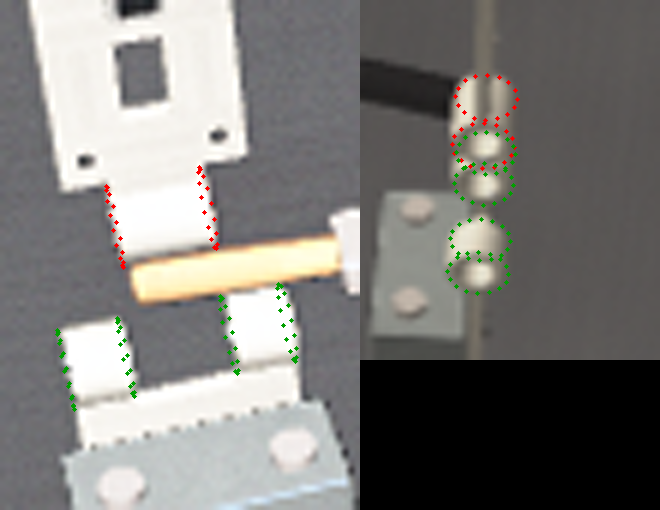

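View pics/o3.png

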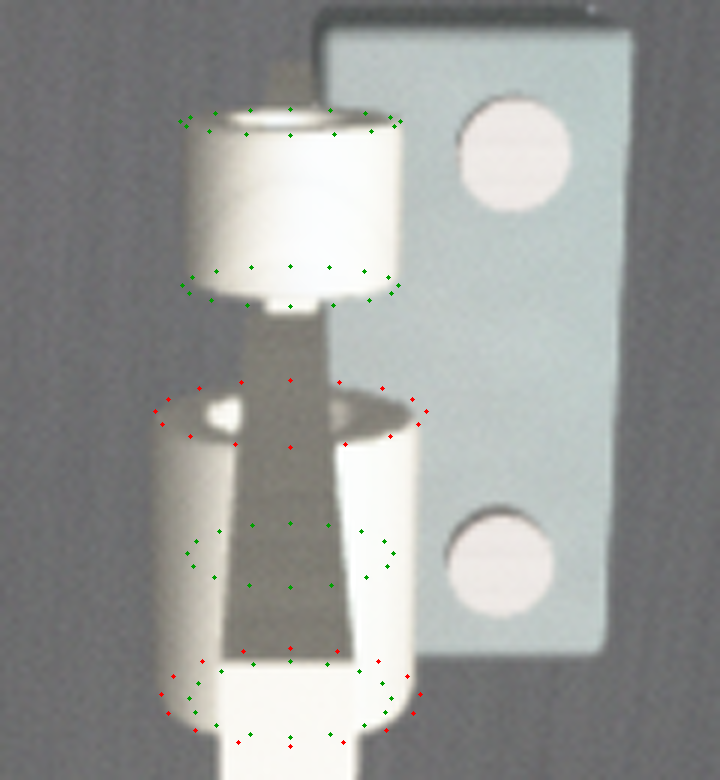

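```bash
cat > bis.py <<'E'
from h import *
import pickle
def run(tag,rows_leaf,rows_k,zl):
    o=pickle.load(open(tag+'.pkl','rb'));W=cam('wrist',o);im=cv2.cvtColor(cv2.imread(f'pics/{tag}.png'),cv2.COLOR_BGR2GRAY).astype(float)
    M=R.from_rotvec(o['orientation']).as_matrix();tc=o['tcp_pos']
    for name,rows,z in(('leaf',rows_leaf,zl(tc)),('k',rows_k,.095)):
        out=[]
        for v in rows:
            g=np.gradient(cv2.GaussianBlur(im[v:v+1],(5,1),0)[0])
            def sub(i0,i1,s):
                i=i0+np.argmax(s*g[i0:i1]); a,b,c=s*g[i-1],s*g[i],s*g[i+1]; return i+.5*(a-c)/(a-2*b+c)
            e0,e1=sub(285,312,1),sub(326,350,-1)
            n=[]
            for e in(e0,e1):
                _,d=ray(W,(e,v)); d=M.T@d; d[0]*=1; n.append(d)
            # project to tool y-z plane, bisect
            p=[np.array([d[1],d[2]])/np.hypot(d[1],d[2]) for d in n];b=p[0]+p[1]
            c=M.T@(W[1]-tc); zz=-(z-tc[2]); Y=c[1]+b[0]/b[1]*(zz-c[2])
            half=np.arccos(p[0]@p[1])/2; out.append((v,e0,e1,Y*1e3,np.sin(half)*np.hypot((zz-c[2]),b[0]/b[1]*(zz-c[2]))*1e3))
        print(name);print(np.array(out))
if __name__=='__main__': run('w8',(195,200,205,210,215),(140,145,150,155,158),lambda t:t[2]-.0976)
E
python3 bis.py
```

```text
leaf
[[195.     301.6429 338.7077   1.6113  13.2717]
 [200.     301.9545 348.0913   5.0924  16.5781]
 [205.     301.8529 338.4477   1.6093  13.2244]
 [210.     300.06   338.3033   0.9146  13.8823]
 [215.     300.     338.2465   0.8769  13.9479]]
k
[[140.     302.5    336.2337   1.2984  14.7381]
 [145.     305.371  336.0482   2.4826  13.4635]
 [150.     305.6667 335.8575   2.5403  13.3085]
 [155.     304.7542 335.8141   2.1289  13.7512]
 [158.     304.3462 335.5885   1.8537  13.8686]]
```

```bash
python3 - <<'E'
import re
s=open('bis.py').read()
s=s.replace("sub(285,312,1)","sub(*((290,299) if name=='leaf' else (297,305)),1)")
open('bis.py','w').write(s)
E
python3 bis.py
```

```text
leaf
[[195.     296.4831 338.7077  -0.2335  15.1128]
 [200.     296.4206 348.0913   3.1042  18.5582]
 [205.     297.     338.4477  -0.1419  14.9722]
 [210.     297.3333 338.3033  -0.0736  14.8686]
 [215.     296.7941 338.2465  -0.2903  15.1128]]
k
[[140.     302.5    336.2337   1.2984  14.7381]
 [145.     302.25   336.0482   1.1136  14.8307]
 [150.     304.7    335.8575   2.1143  13.7339]
 [155.     304.9167 335.8141   2.2008  13.6794]
 [158.     304.3462 335.5885   1.8537  13.8686]]
```

```bash
python3 -m jog '[0,0,0,-0.003,0.0055,0,0, 0,0,0,-0.003,0.0055,0.03,0, 0,0,0,-0.003,0.0055,0.06,0, 0,0,0,-0.003,0.0055,0.09,0, 0,0,0,-0.003,0.0055,0.12,0, 0,0,0,-0.003,0.0055,0.14,0, 0,0,0,-0.003,0.0055,0.16,0, 0,0,0,-0.003,0.0055,0.18,0, 0,0,0,-0.003,0.0055,0.2,0, 0,0,0,-0.003,0.0055,0.2,0]'
python3 - <<'E'
from h import *
goal([.5195,-.2462,.193],4.2)
o=r.get_obs();f=r.grab_frame('wrist');cv2.imwrite('pics/w9.png',f[:,:,::-1])
f2=r.grab_frame('scene');f3=r.grab_frame('side')
c=lambda f,y,x,h:cv2.resize(f[y:y+h,x:x+h,::-1],(400,400),interpolation=2)
cv2.imwrite('pics/b9.png',np.hstack([c(f2,175,210,75),c(f3,130,315,60)]))
E
```

```text
clock: 9.5
tcp_pos: [0.5196, -0.2468, 0.2206]
orientation: [2.14, 2.3, 0.001]
contact_force: [-0.7, 0.0, -1.9]
grip_width: 0.0063
turn [ 0.0002 -0.0002 -0.0003] shift [ 0.0029 -0.0004  0.1382] tcp [ 0.5196 -0.2468  0.2206] toolx [-0.0722  0.9974  0.0006] tooly [0.9974 0.0722 0.0007] t 9.5 J [ 0.6983  0.3621 -0.4571  1.7862  0.182   1.0346  0.2458] F [-0.7342  0.0381 -1.857 ] w 0.00633664923865948
```

View pics/b9.png

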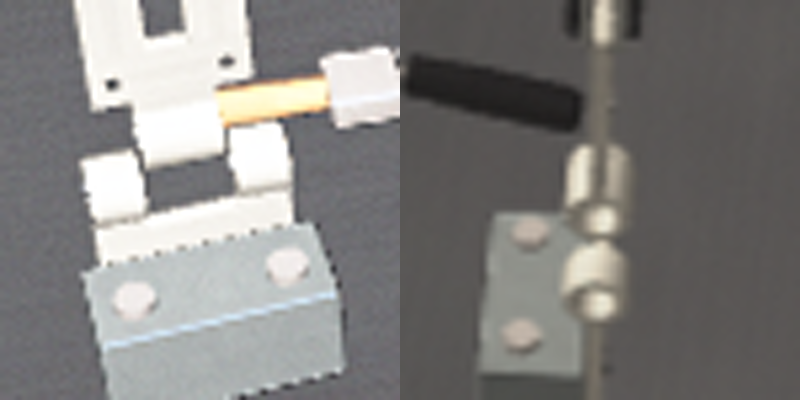

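View pics/w9.png

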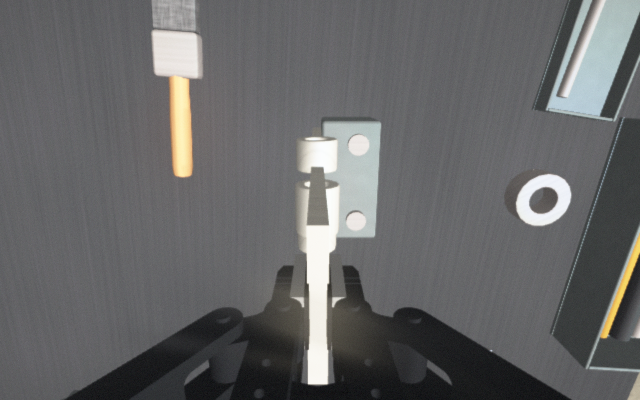

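```bash
python3 - <<'E'
from h import *
f2=r.grab_frame('scene');w=cv2.imread('pics/w9.png')
cv2.imwrite('pics/g9.png',np.hstack([cv2.resize(f2[185:225,220:270,::-1],(400,320),interpolation=2),cv2.resize(w[130:260,285:350],(300,600),interpolation=2)[:320]]) )
cv2.imwrite('pics/g9w.png',cv2.resize(w[125:255,280:390],None,fx=4.6,fy=4.6,interpolation=2))
E
```

```text
(no output)
```

View pics/g9.png

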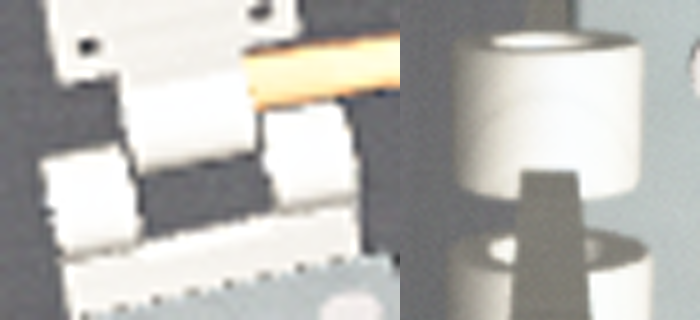

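View pics/g9w.png

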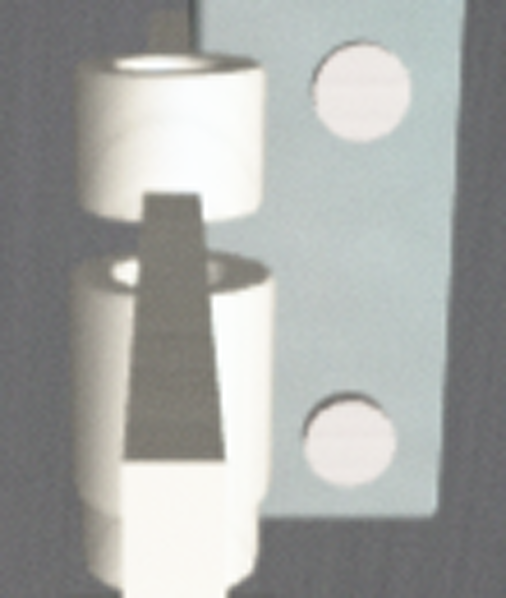

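```bash
python3 -m jog '[0,0,0,0,0,0.015,0, 0,0,0,0,0,0.03,0, 0,0,0,0,0,0.045,0, 0,0,0,0,0,0.06,0, 0,0,0,0,0,0.07,0, 0,0,0,0,0,0.07,0]'
python3 -m jog '[0,0,0,0,0,0.015,0, 0,0,0,0,0,0.03,0, 0,0,0,0,0,0.045,0, 0,0,0,0,0,0.06,0, 0,0,0,0,0,0.068,0, 0,0,0,0,0,0.068,0,0,0,0,0,0,0.068,0]'
python3 - <<'E'
from h import *
import pickle
o=r.get_obs();goal([.5195,-.2465,.1926],4.2)
f=r.grab_frame('wrist');cv2.imwrite('pics/w10.png',f[:,:,::-1]);pickle.dump(o,open('w10.pkl','wb'))
f2=r.grab_frame('scene');f3=r.grab_frame('side')
cv2.imwrite('pics/sc10.png',f2[:,:,::-1]);cv2.imwrite('pics/sd10.png',f3[:,:,::-1])
cv2.imwrite('pics/g10.png',np.hstack([cv2.resize(f2[175:225,220:270,::-1],(400,400),interpolation=2),cv2.resize(f3[145:185,325:365,::-1],(400,400),interpolation=2)]) )
cv2.imwrite('pics/g10w.png',cv2.resize(f[125:255,280:390,::-1],None,fx=4.6,fy=4.6,interpolation=2))
E
```

```text
clock: 10.3
tcp_pos: [0.5199, -0.2468, 0.2071]
orientation: [2.139, 2.3, 0.002]
contact_force: [-0.9, 0.2, -1.4]
grip_width: 0.0068
clock: 11.0
tcp_pos: [0.52, -0.2468, 0.1935]
orientation: [2.139, 2.3, 0.002]
contact_force: [-0.2, 0.3, -2.0]
grip_width: 0.0067
turn [ 0.0005 -0.0001 -0.0003] shift [ 0.0019 -0.0025  0.0045] tcp [ 0.52   -0.2468  0.1935] toolx [-0.0722  0.9974  0.0002] tooly [0.9974 0.0722 0.0014] t 11.0 J [ 0.6911  0.391  -0.4509  1.8133  0.2003  0.9811  0.2302] F [-0.2285  0.2689 -2.0051] w 0.006663532981810712
```

View pics/g10.png

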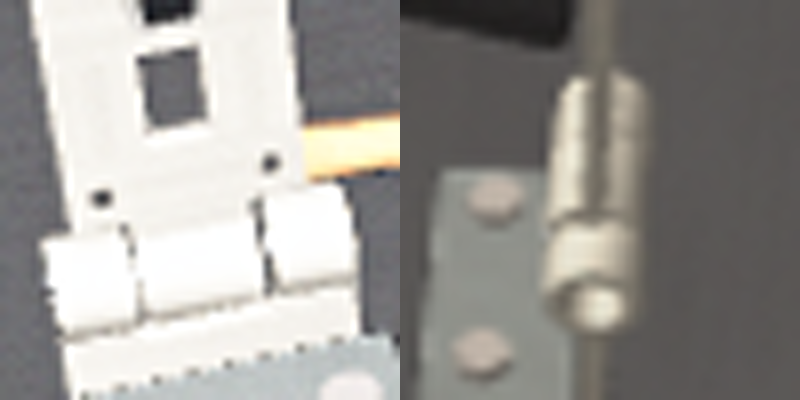

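View pics/g10w.png

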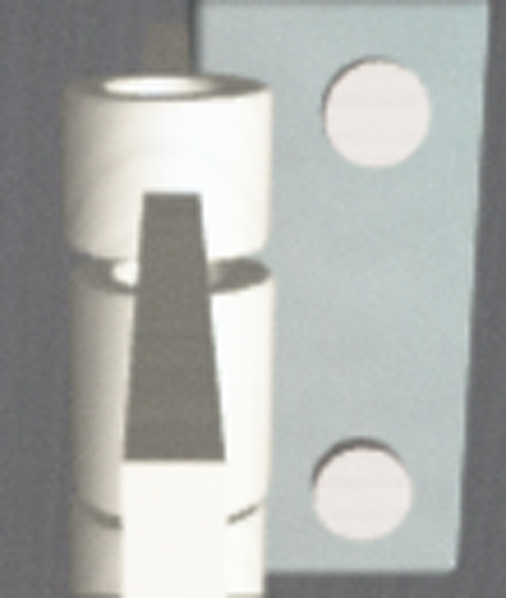

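```bash
python3 - <<'E'
from h import *
a=cv2.imread('pics/sc10.png');b=cv2.imread('pics/sd10.png')
cv2.imwrite('pics/z1.png',cv2.resize(a[194:222,222:268],None,fx=17,fy=17,interpolation=2))
b=b[147:182,330:360]; b=cv2.convertScaleAbs(b,alpha=1.3,beta=0)
cv2.imwrite('pics/z2.png',cv2.resize(b,None,fx=17,fy=17,interpolation=2))
E
```

```text
(no output)
```

View pics/z1.png

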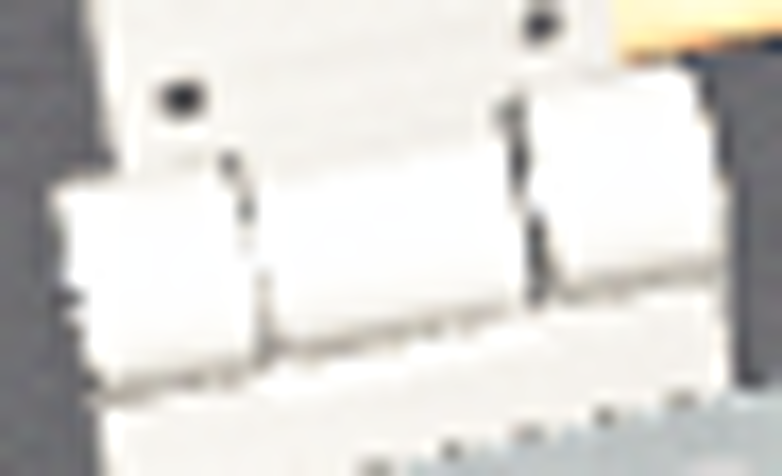

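View pics/z2.png

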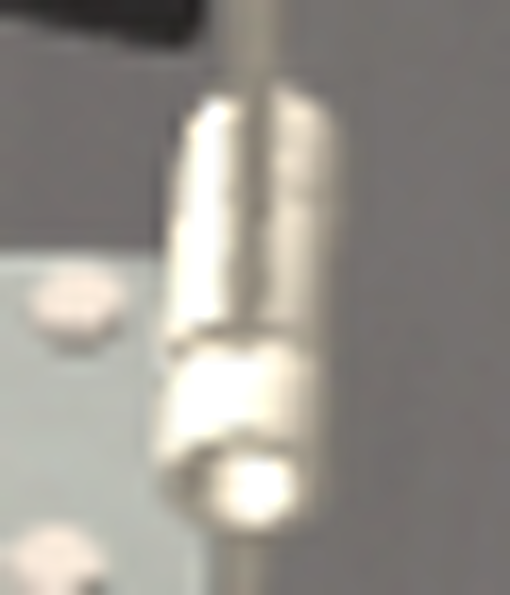

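```bash
python3 -m jog '[0,0,0,0.0015,-0.001,0.002,0, 0,0,0,0.003,-0.002,0.0045,0, 0,0,0,0.003,-0.002,0.0045,0, 0,0,0,0.003,-0.002,0.0045,0, 0,0,0,0.003,-0.002,0.0045,0, 0,0,0,0.003,-0.002,0.0045,0]'
python3 - <<'E'
from h import *
import pickle
o=r.get_obs();goal([.5196,-.2464,.1926],4.2)
f=r.grab_frame('wrist');cv2.imwrite('pics/w11.png',f[:,:,::-1])
f2=r.grab_frame('scene')
cv2.imwrite('pics/z3.png',cv2.resize(f2[194:222,222:268,::-1],None,fx=17,fy=17,interpolation=2))
cv2.imwrite('pics/g11w.png',cv2.resize(f[125:255,280:390,::-1],None,fx=4.6,fy=4.6,interpolation=2))
C=cam('wrist',o);M=R.from_rotvec(o['orientation']).as_matrix();t=o['tcp_pos']
q=lambda x,y:(280+x/4.6-.4,125+y/4.6-.4)
E
```

```text
clock: 11.75
tcp_pos: [0.5196, -0.2463, 0.1928]
orientation: [2.139, 2.299, 0.002]
contact_force: [-0.6, -0.1, -2.1]
grip_width: 0.0068
turn [ 0.0005 -0.     -0.0003] shift [-0.0005 -0.0002  0.0008] tcp [ 0.5196 -0.2463  0.1928] toolx [-0.0722  0.9974  0.0001] tooly [0.9974 0.0722 0.0017] t 11.75 J [ 0.6907  0.3908 -0.451   1.8156  0.2006  0.9788  0.2291] F [-0.5692 -0.0821 -2.0854] w 0.006776988286150723
```

View pics/z3.png

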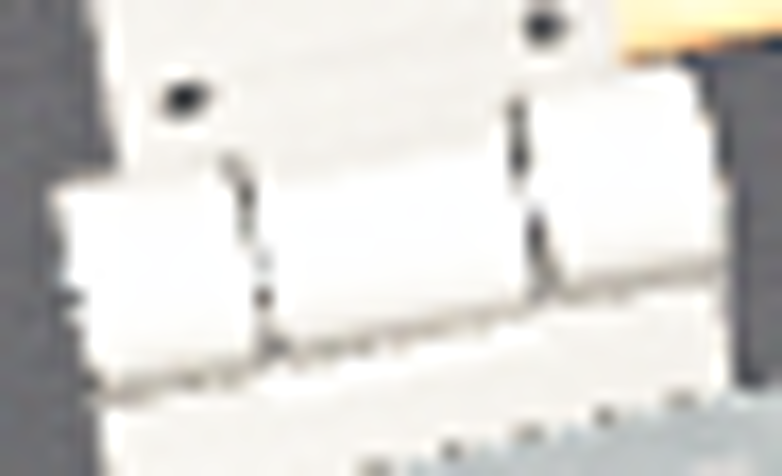

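View pics/g11w.png

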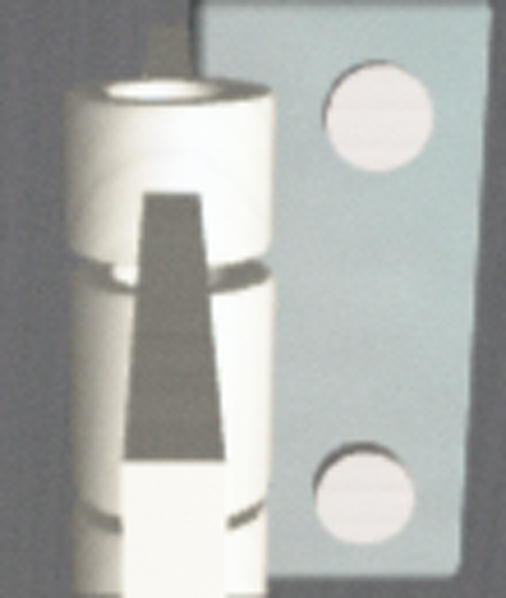

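```bash
python3 -m jog '[0,0,0,0,0,0,0, 0,0,0,0,0,0,0, 0,0,0,0,0,0,0]'
python3 - <<'E'
from h import *
o=r.get_obs();print(abs(o['qvel']).max(),o['contact_force'],o['moment'])
f2=r.grab_frame('scene');cv2.imwrite('pics/end.png',f2[:,:,::-1])
E
```

```text
clock: 12.15
tcp_pos: [0.5196, -0.2463, 0.1928]
orientation: [2.139, 2.299, 0.002]
contact_force: [0.5, 0.3, -1.4]
grip_width: 0.0066
0.0013972723632162754 [ 0.4882  0.3197 -1.3781] [-0.0099 -0.0205 -0.0022]
```

View pics/end.png

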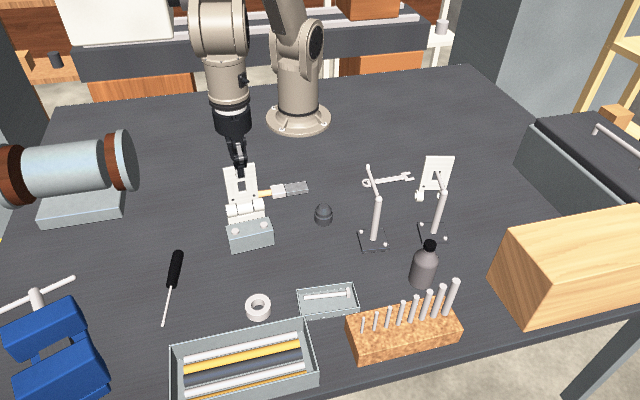

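The scene picture shows the leaf held in the jamb at (245,205). The spare leaf still hangs at (437,172), and everything else on the bench is where it was.

```bash
python3 -c "
from bench import r
print(r.hand_in())"
```

```text
the job is handed in; nothing more can be done
None
```

I lifted the single-knuckle leaf 17 mm, drew it off its hook and lowered it into the jamb's gap. I then handed in at about 12.2 s, still gripping the leaf at 80 N with the arm at rest.

- **Alignment:** In the last wrist and scene pictures the three knuckles' outer edges run in one line to about 0.5 mm, and the side gaps look even. I judged the hole line-up from the outer edges, because I could not see through all three bores.
- **Contact:** The force reading was about 1.4 to 2.1 N downward, which fits the leaf's weight alone. The sideways force was under about 1 N, so the leaf is not pressing on the jamb's knuckles.
- **Rest of the bench:** The other leaf is still hanging, and nothing else in the final scene picture has moved.
- **Measurements that disagreed:** My first scene-camera estimate put the jamb's angle at 2.5°, while the closer wrist view gave about 4.2°. I used 4.2°, and the final pictures agree with it. The wrist view also showed the leaf's knuckle about 1 mm off the expected position across the plate, so I corrected for that before lowering and trimmed it again at the end.

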